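# Open the safety-capped descaler tub

## Task

Of the three white tubs on the plumber's bench, one has a safety cap with two ribbed tabs standing out on opposite sides; the cap turns only while both tabs are squeezed in. Squeeze the tabs fully in and, keeping them in, turn the cap about a fifth of a turn counter-clockwise (seen from above) on its neck, lift it straight off, and stand it right way up on the floor of the shallow steel tray.

Things in the scene. Friction and masses are not known exactly. Their poses are not given: they have to be found in the camera images.
- descaler_tub: White tub wearing the safety cap, 80 mm diameter, fixed to the bench by a black 90 mm holder ring. Origin: centre of its underside, on the bench; z up. Flat shoulder at 90 mm height, 32 mm neck on its axis up to 125 mm, 7 mm high studs on the shoulder under the tabs. Two like tubs with other caps (plain round; pointed spout) share the three places and stay closed.
- safety_cap: Grey plastic cap, loose, about 60 g, 40 mm tall, round body 52 mm diameter, open below. Origin: centre of its underside, z up; seated, 91 mm above the bench on the tub's axis, axes as the tub's. Its two tabs stand at +y and -y. With both in it turns freely counter-clockwise seen from above; turned 50 to 120 degrees (aim at 72) it lifts off, rising 40 mm to clear the neck. 1.5 mm sideways play.
- tab_left (a joint): How far the tab at the cap's +y side is pressed in: 0 out, 0.006 m fully in; its twin at -y is the same. Each ribbed tab is 22 mm wide (along x), 18 to 40 mm above the cap's underside: grip both across, along the cap's y, 30 mm above the underside. Over both 66 mm at rest, 54 mm when in; springs, about 8 N each when in. Unless both are in, feet under them block turning.
- tray: Shallow steel tray, loose but heavy (1.5 kg), flat on the bench: 140 mm along its x, 160 mm along its y, walls 3 mm thick and 16 mm high, floor 3 mm thick. Origin: centre of its underside; z up. Empty at the start.
Not all that is in view belongs to the job. Leave any green look-alike of the descaler_tub alone.

How it is judged:
By the outcome, as a careful person would: the job done as asked, in the order asked, and still so for the second after the job is handed in, with the robot touching nothing.
It also fails if it takes over 43 s, if anything falls off the work surface, if the arm or the gripper's body presses on something with over 40 N, if the wrist force passes 120 N, or if a joint passes its speed limit or range.

## Robot

A 7-joint arm with a two-finger parallel gripper is mounted at the origin on the work surface. World frame = base frame: x ahead of the robot, y to its left, z up, the work surface at z = 0. Lengths are in m, angles in rad, forces in N, time in s.
With the tool pointing down it reaches from about 0.35 to 0.775 m from the base axis. Payload 3.1 kg.
Tool frame: the origin (TCP) lies midway between the tips of the shut fingers; the grasp point (between the pads) lies manip.grasp_offset behind it (manip.grasp_offset is the distance from the TCP to the grasp point, in m); z points along the fingers, y is the line along which they close (so a half turn about z gives the same grasp; the last joint's range is limited). The gripper opens to 85 mm and grips with 20 to 120 N. Pads are 22 mm wide; open, the fingers measure 114 mm over their backs; the gripper's body (76 mm by 85 mm) begins 54 mm behind the grasp point. The pads swing forward as they close: fully open they stand 13 mm farther back than shut.
Start: joints at [1.08, 0.311, 0.014, 1.512, -0.004, 1.319, -0.027], TCP at [0.239, -0.496, 0.231] pointing down, gripper open.
Joint ranges: [-2.7, 2.7], [-0.3, 1.91], [-1.27, 1.3], [0.12, 2.57], [-1.44, 4.58], [0.2, 2.03], [-3.05, 3.05]. Speed limits (rad/s): [2.79, 2.79, 3.14, 3.14, 3.14, 3.14, 3.14].

## Interface

Orientations are given as a unit quaternion [x, y, z, w].
In Python, from workcell import manip gives the robot as it stands. The module is installed in compiled form; this text tells all that it offers.
- The arm moves only by the shell command python3 -m handwheel 'ROWS' [FORCE]. ROWS is text: rows parted by semicolons, each of 5 numbers parted by spaces: the shift along the tool's x, y, z in cm, then the turn about the tool's z in degrees, then the closure, from -1 (fully open) to 1 (shut), so that 0 is half open. In form: tx ty tz roll jaw; .... A call has 1 to 8 rows; each row shifts and turns the commanded pose from where the row before left it, along the tool's axes as they then stand; what a row does not reach is not made up. A row lasts 1/8 s, in which the tool goes at most 62.5 mm and 10.7 degrees, less where a joint would pass 70% of its speed; a pose out of reach is approached as far as the arm can. A call with a gripper value outside its range is refused whole. The fingers move at their own pace and stop on an object; FORCE is the grip in N (left out, the last holds). Time passes only in rows, so rows that do not move let the fingers close. It gives the time, the measured TCP pose, the force, the opening and the grip force at its end, in the units of the state.
- manip.observe(): the state, without advancing time (a new reading comes with each control period).
- manip.camera(name): name is "scene" or "top" or "wrist"; returns a dict with "frame" (400x640x3 uint8, red, green, blue), "mtx" (3x3 intrinsics, pixels), "rvec" (rotation vector, rad) and "tvec" (3), from world to camera coordinates, as OpenCV has them; the wrist camera has in their place "tool_from_camera" (4x4, takes a point from camera to tool coordinates, whose origin is the TCP and whose axes are the flange's). Camera axes: x right, y down, z forward; pixel columns grow to the right and rows downward; lengths in m; the calibration is good to about 2 mm. A picture is of the moment at which its call begins: read the wrist's pose just before it. There is no depth.
- manip.close_job(): hands the job in; it is judged then, once.
Trained networks look in the newest picture that a camera, given by its name, has taken for a name from the list of things; names that differ only in an ending like _2 or _b are one class to them, and where a whole thing is asked for, a point or a joint stands for the part that bears it (a point fixed in the world has none). Each returns a list of dicts, best first, with "score" (0 to 1); they miss things now and then, are a little off and sometimes report something else, mostly with a low value. They report only what shows in the picture. A call takes as long as a camera call. They do not tell look-alikes from the thing itself.
- manip.search_frame(camera, target): "location" ([x, y, z] in m, in world coordinates, good to about 4 mm: the middle of the surface that is visible of it).
- manip.silhouettes(camera, target): "mask" (400x640 bool, what is visible of it).
The state is a dict: "t": time; "q": joint angles; "dq": joint speeds; "joint_torque": joint torques, N m; "position": TCP position; "eef_rot": TCP orientation; "contact_force": force on the tool from outside, world axes, zero at the start; "wrist_torque": the same for the moment, N m; "finger_gap": finger opening in m; "gripper_force": force on a finger pad.
Only numpy, scipy, OpenCV 4.12 (cv2) and the standard library are available. Lean on these libraries where they do the work, as an engineer would, in place of code of your own. Each camera call takes 0.05 s, during which the arm holds its last target. There are 200 camera calls.

## Working session

There is one attempt and no reset: what is moved stays moved. The work goes in short steps, Python scripts to look and compute and a shell command to move; the robot and the scene stay as the last step left them, time stands still between calls to the robot, and variables do not carry over. Pictures are saved under pics/ and viewed, at most 10 in all, crops included, and the job is handed in when it is done.

```bash
mkdir -p pics; python3 - <<'E'
from workcell import manip
import cv2,numpy as np
s=manip.observe();print({k:np.round(s[k],4).tolist() for k in("t","position","eef_rot","finger_gap","contact_force")},manip.grasp_offset)
for c in("scene","top"):
    f=manip.camera(c);cv2.imwrite(f"pics/{c}1.png",f["frame"][:,:,::-1])
    print(c,np.round(f["mtx"],1).tolist(),np.round(f["rvec"],3),np.round(f["tvec"],3))
    for n in("safety_cap","descaler_tub","tray","tab_left"):
        print(n,[(round(float(d["score"]),2),np.round(d["location"],3).tolist()) for d in manip.search_frame(c,n)])
E
```

```text
{'t': 0.0, 'position': [0.2383, -0.4949, 0.2302], 'eef_rot': [0.9749, 0.2225, -0.0003, -0.0012], 'finger_gap': 0.0853, 'contact_force': [0.0762, 0.213, 0.3391]} 0.0187
scene [[426.6, 0.0, 322.2], [0.0, 426.6, 203.7], [0.0, 0.0, 1.0]] [ 2.138  0.486 -0.265] [-0.485 -0.056  1.037]
safety_cap [(0.89, [0.635, 0.184, 0.124])]
descaler_tub [(0.8, [0.642, 0.168, 0.049]), (0.69, [0.508, 0.175, 0.069]), (0.61, [0.481, 0.059, 0.067])]
tray [(0.69, [0.438, -0.109, 0.005])]
tab_left []
top [[510.6, 0.0, 327.8], [0.0, 510.6, 200.9], [0.0, 0.0, 1.0]] [ 2.135 -2.147  0.115] [0.006 0.531 0.889]
safety_cap [(0.95, [0.627, 0.204, 0.128])]
descaler_tub [(0.85, [0.464, 0.073, 0.086]), (0.65, [0.61, 0.181, 0.079]), (0.63, [0.487, 0.191, 0.09])]
tray [(0.86, [0.439, -0.099, 0.003])]
tab_left [(0.58, [0.623, 0.23, 0.128])]
```

View pics/scene1.png

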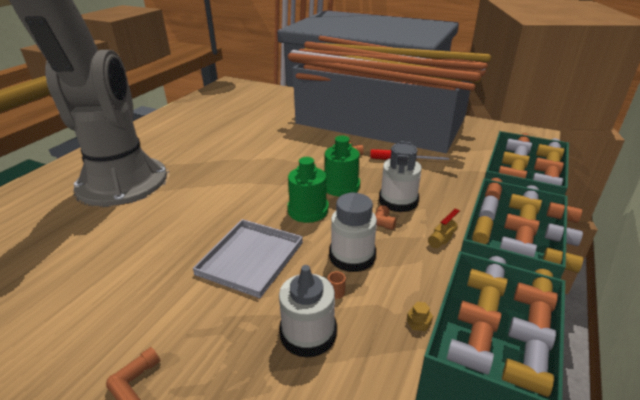

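View pics/top1.png

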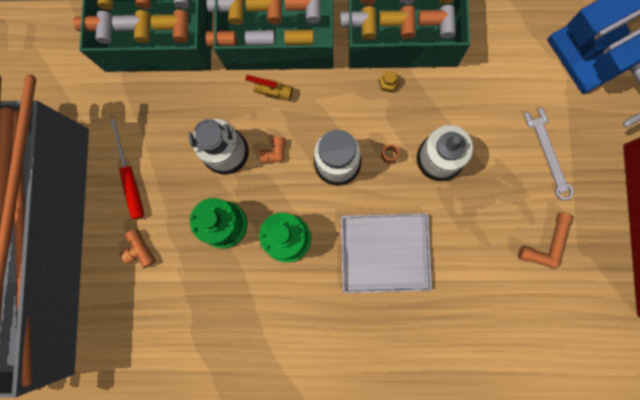

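The scene picture shows the tabbed cap on the far tub at (403,158), and the top picture shows it at (213,137). The empty tray is at (386,252) in the top picture, and the green look-alikes at (218,222) and (285,238) stay alone. Next I'll refine the cap position and plan the approach.

```bash
cat > h.py <<'E'
from workcell import manip
import cv2,numpy as np
from scipy.spatial.transform import Rotation as R
def cam(name):
    s=manip.observe();f=manip.camera(name)
    if name=="wrist":
        T=np.eye(4);T[:3,:3]=R.from_quat(s["eef_rot"]).as_matrix();T[:3,3]=s["position"]
        C=T@f["tool_from_camera"]
    else:
        W=np.eye(4);W[:3,:3]=cv2.Rodrigues(np.array(f["rvec"]))[0];W[:3,3]=np.ravel(f["tvec"]);C=np.linalg.inv(W)
    return f["frame"],np.array(f["mtx"]),C
def onplane(uv,K,C,z):
    d=C[:3,:3]@np.linalg.inv(K)@np.array([*uv,1.]);return C[:3,3]+d*(z-C[2,3])/d[2]
def proj(P,K,C):
    p=K@(np.linalg.inv(C)@np.array([*P,1.]))[:3];return p[:2]/p[2]
def yaw(): # direction of tool y in the world, deg
    y=R.from_quat(manip.observe()["eef_rot"]).as_matrix()[:,1];return np.degrees(np.arctan2(y[1],y[0]))
def delta(P): # shift in cm in tool axes to bring the TCP to P
    s=manip.observe();return np.round(100*R.from_quat(s["eef_rot"]).as_matrix().T@(np.array(P)-s["position"]),2)
E
python3 - <<'E'
from h import *
for c in("scene","top"):
    im,K,C=cam(c)
    for n,z in(("safety_cap",.131),("tray",.003),("descaler_tub",.09)):
        for d in manip.silhouettes(c,n):
            m=d["mask"];v,u=np.nonzero(m);print(c,n,round(float(d["score"]),2),u.mean().round(1),v.mean().round(1),(u.min(),u.max(),v.min(),v.max()),onplane((u.mean(),v.mean()),K,C,z).round(3))
    if c=="top":
        cv2.imwrite("pics/cap.png",cv2.resize(im[105:185,170:260,::-1],None,fx=6,fy=6,interpolation=cv2.INTER_CUBIC))
        print(proj((.62,.2,.131),K,C),C[:3,3])
f=manip.camera("wrist");print(np.round(f["tool_from_camera"],3).tolist(),np.round(f["mtx"],0).tolist())
print(yaw(),delta((.62,.195,.25)))
E
```

```text
scene safety_cap 0.67 403.1 156.1 (np.int64(390), np.int64(417), np.int64(141), np.int64(172)) [0.639 0.169 0.131]
scene tray 0.56 249.5 257.2 (np.int64(194), np.int64(303), np.int64(220), np.int64(297)) [ 0.437 -0.102  0.003]
scene descaler_tub 0.67 307.4 192.2 (np.int64(288), np.int64(328), np.int64(156), np.int64(222)) [0.496 0.026 0.09 ]
scene descaler_tub 0.65 400.1 187.9 (np.int64(379), np.int64(421), np.int64(160), np.int64(211)) [0.653 0.116 0.09 ]
scene descaler_tub 0.58 342.3 166.8 (np.int64(323), np.int64(360), np.int64(135), np.int64(195)) [0.518 0.144 0.09 ]
top safety_cap 0.68 209.4 136.1 (np.int64(188), np.int64(232), np.int64(119), np.int64(153)) [0.628 0.197 0.131]
top tray 0.9 385.3 252.4 (np.int64(341), np.int64(430), np.int64(213), np.int64(292)) [ 0.439 -0.102  0.003]
top descaler_tub 0.64 284.3 236.5 (np.int64(258), np.int64(310), np.int64(212), np.int64(261)) [0.464 0.076 0.09 ]
top descaler_tub 0.61 226.4 152.2 (np.int64(193), np.int64(248), np.int64(119), np.int64(172)) [0.61  0.177 0.09 ]
top descaler_tub 0.56 217.6 222.0 (np.int64(189), np.int64(246), np.int64(197), np.int64(247)) [0.489 0.19  0.09 ]
[207.47291264 141.09937852] [ 0.40870359 -0.01977925  0.95159531]
[[0.001, -0.95, -0.311, 0.079], [1.0, 0.001, -0.0, 0.001], [0.0, -0.311, 0.95, -0.142], [0.0, 0.0, 0.0, 1.0]] [[315.0, 0.0, 318.0], [0.0, 315.0, 201.0], [0.0, 0.0, 1.0]]
-64.2815790599 [ 64.32 -45.66  -1.87]
```

View pics/cap.png

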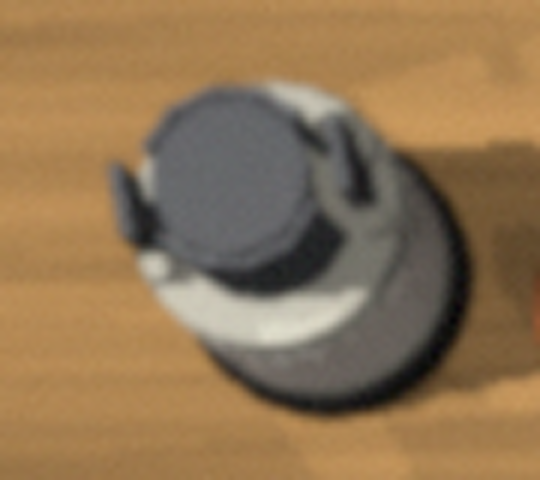

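The enlarged cap picture shows the body centre at about (230,172) in the crop, which is (208.5,134) in the image. The tabs are at crop (125,205) and (345,155), so their line runs at about -77° in the world. I'll move the hand over it now.

```bash
python3 -m handwheel '4.6 -3.25 -0.14 0 -1;4.6 -3.25 -0.14 0 -1;4.6 -3.25 -0.14 0 -1;4.6 -3.25 -0.14 0 -1;4.6 -3.25 -0.14 0 -1;4.6 -3.25 -0.14 0 -1;4.6 -3.25 -0.14 0 -1' 40
python3 -m handwheel '4.6 -3.25 -0.14 0 -1;4.6 -3.25 -0.14 0 -1;4.6 -3.25 -0.14 0 -1;4.6 -3.25 -0.14 0 -1;4.6 -3.25 -0.14 0 -1;4.6 -3.25 -0.14 0 -1;4.6 -3.25 -0.14 0 -1;0 0 0 10 -1'
python3 -m handwheel '0 0 0 0 -1'
python3 - <<'E'
from h import *
im,K,C=cam("wrist");cv2.imwrite("pics/w1.png",im[:,:,::-1])
for d in manip.silhouettes("wrist","safety_cap"):
    v,u=np.nonzero(d["mask"]);print(d["score"],u.mean(),v.mean(),(u.min(),u.max(),v.min(),v.max()),onplane((u.mean(),v.mean()),K,C,.128))
    cv2.imwrite("pics/m.png",d["mask"].astype(np.uint8)*255)
s=manip.observe();print(yaw(),s["position"],s["q"],proj((.63,.198,.131),K,C))
E
```

```text
t: 1.82
position: [0.4308, -0.1493, 0.2415]
eef_rot: [0.975, 0.222, 0.0, 0.0]
contact_force: [1.6, -0.5, 0.0]
finger_gap: 0.0854
gripper_force: 0.0
t: 2.82
position: [0.6209, 0.2005, 0.2486]
eef_rot: [0.99, 0.138, -0.001, -0.003]
contact_force: [-1.0, -1.4, 0.5]
finger_gap: 0.0854
gripper_force: 0.0
t: 2.95
position: [0.6215, 0.1943, 0.2502]
eef_rot: [0.99, 0.138, -0.0, 0.0]
contact_force: [0.8, -1.4, 0.3]
finger_gap: 0.0854
gripper_force: 0.0
0.87 312.3067978533095 177.59988073941562 (np.int64(274), np.int64(351), np.int64(145), np.int64(210)) [0.6337538  0.20208299 0.128     ]
-74.2111565147687 [0.62160805 0.19279738 0.25099313] [-0.0850789   0.5539416  -0.42380209  1.14535626  0.21990235  1.48508417
 -1.76582488] [315.66879004 183.8331139 ]
```

View pics/w1.png

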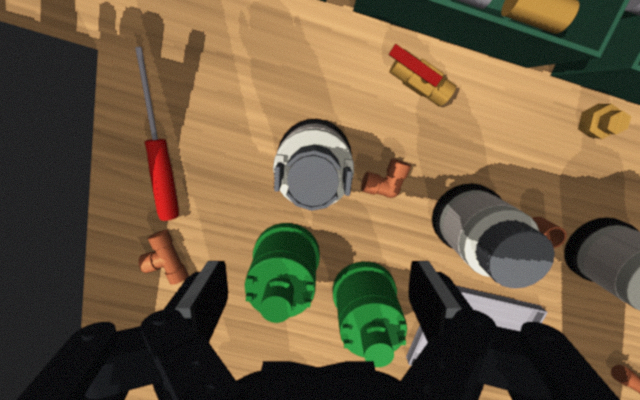

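The wrist picture shows the cap at (313,177), with tabs near (278,178) and (348,178), so the fingers are almost aligned with them. I'll take a closer crop for the exact angle.

```bash
python3 - <<'E'
import cv2
im=cv2.imread("pics/w1.png")[110:220,260:370]
cv2.imwrite("pics/w1c.png",cv2.resize(im,None,fx=5,fy=5,interpolation=cv2.INTER_CUBIC))
E
```

```text
(no output)
```

View pics/w1c.png

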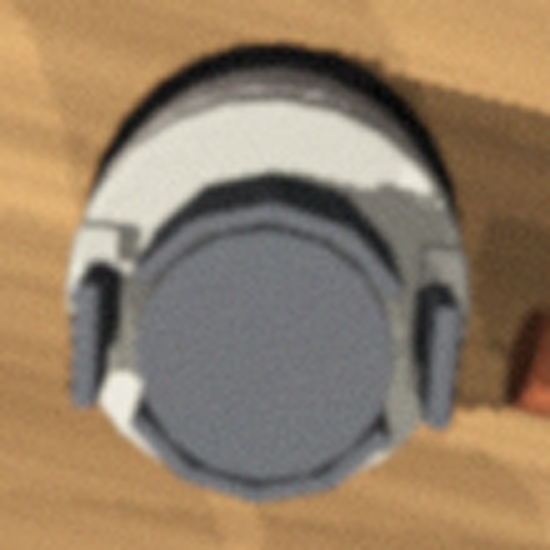

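The crop shows the tab line tilted about 3.7°, right end lower, with the top disc centred at crop (265,352). That is (313,180.4) in the wrist picture.

```bash
python3 - <<'E'
from h import *
im,K,C=cam("wrist")
P=onplane((313,180.4),K,C,.131);print(P)
a=onplane((260+72/5,110+342/5),K,C,.131);b=onplane((260+462/5,110+362/5),K,C,.131);print(np.linalg.norm(a-b),(a+b)/2,np.degrees(np.arctan2(*(b-a)[1::-1])))
im,K,C=cam("top");print(onplane((208.8,134.5),K,C,.131))
print(delta((P[0],P[1],.17)),yaw())
E
```

```text
[0.63236659 0.19941214 0.131     ]
0.06670504577252524 [0.63247537 0.1990147  0.131     ] -77.20105223943497
[0.63121423 0.19808904 0.131     ]
[ 1.22 -0.38  8.14] -74.29379410110667
```

```bash
python3 -m handwheel '1.1 -0.4 3 0 -1;0 0 5 3 -1;0 0 0 0 -1;0 0 0 0 -1'
python3 - <<'E'
from h import *
im,K,C=cam("wrist");cv2.imwrite("pics/w2.png",im[:,:,::-1])
for d in manip.silhouettes("wrist","safety_cap"):
    v,u=np.nonzero(d["mask"]);print(d["score"],(u.min(),u.max(),v.min(),v.max()))
print(proj((.632,.199,.131),K,C),delta((.632,.199,.098)),yaw())
E
```

```text
t: 3.65
position: [0.632, 0.2004, 0.1731]
eef_rot: [0.994, 0.111, 0.001, -0.0]
contact_force: [0.7, 0.5, 0.3]
finger_gap: 0.0853
gripper_force: 0.0
0.61 (np.int64(262), np.int64(367), np.int64(175), np.int64(267))
[319.07030372 230.43032324] [-0.15  0.2   7.62] -77.27732662529712
```

View pics/w2.png

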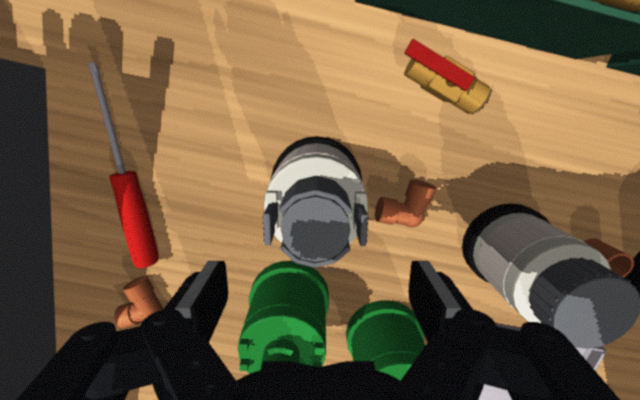

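The cap's disc is now centred at (316,228) with the tabs level at (269,230) and (362,230), midway between the fingertips at 225 and 413. It is aligned, so I'll descend and squeeze.

```bash
python3 -m handwheel '-0.1 0 3 0 -1;0 0 3 0 -1;0 0 1.5 0 -1;0 0 0 0 -1;0 0 0 0 -1' 40
python3 -m handwheel '0 0 0 0 0.6;0 0 0 0 0.6;0 0 0 0 0.6;0 0 0 0 0.6;0 0 0 0 0.6;0 0 0 0 0.6' 40
python3 - <<'E'
from h import *
s=manip.observe();print(s["position"],yaw(),s["finger_gap"],s["gripper_force"],s["contact_force"],s["wrist_torque"],s["q"][-1])
E
```

```text
t: 4.38
position: [0.6312, 0.2011, 0.0978]
eef_rot: [0.994, 0.111, 0.002, -0.0]
contact_force: [-0.4, 0.2, 0.2]
finger_gap: 0.0854
gripper_force: 0.0
t: 5.12
position: [0.6314, 0.2014, 0.0991]
eef_rot: [0.994, 0.111, 0.002, -0.001]
contact_force: [-0.6, -0.5, 8.0]
finger_gap: 0.0518
gripper_force: 44.7
[0.63142219 0.20135928 0.09909815] -77.28182138957088 0.051803680942424914 44.683871269226074 [-0.57523201 -0.49048181  8.04202664] [-0.0663432   0.26567907  0.00722927] -1.860942811684988
```

Gap 52 mm at 44 N, so the tabs are fully in. Now the counter-clockwise turn, which is a negative roll.

```bash
python3 -m handwheel '0 0 0 -6 0.6;0 0 0 -6 0.6;0 0 0 -6 0.6;0 0 0 -6 0.6;0 0 0 0 0.6'
python3 - <<'E'
from h import *
s=manip.observe();print(s["position"],yaw(),s["finger_gap"],s["gripper_force"],s["contact_force"],s["wrist_torque"])
E
```

```text
t: 5.75
position: [0.6319, 0.2018, 0.0991]
eef_rot: [0.949, 0.315, 0.003, -0.0]
contact_force: [-0.5, 0.3, 7.3]
finger_gap: 0.0518
gripper_force: 44.4
[0.63191811 0.20177615 0.09907967] -53.24486804200451 0.05180613953423606 44.38834369182587 [-0.4936322   0.31062055  7.26790167] [0.08770297 0.05134456 0.06173718]
```

Turning freely with negligible torque. I'll do the remaining 48°.

```bash
python3 -m handwheel '0 0 0 -8 0.6;0 0 0 -8 0.6;0 0 0 -8 0.6;0 0 0 -8 0.6;0 0 0 -8 0.6;0 0 0 -8 0.6;0 0 0 0 0.6'
python3 - <<'E'
from h import *
im,K,C=cam("top");cv2.imwrite("pics/t2.png",cv2.resize(im[90:290,130:450,::-1],None,fx=2,fy=2))
s=manip.observe();print(s["position"],yaw(),s["finger_gap"],s["gripper_force"],s["contact_force"],s["wrist_torque"])
E
```

```text
t: 6.62
position: [0.6318, 0.2024, 0.0991]
eef_rot: [0.739, 0.674, 0.003, 0.0]
contact_force: [0.9, 0.3, 7.0]
finger_gap: 0.052
gripper_force: 44.4
[0.63182996 0.20232648 0.09911352] -5.271808024489856 0.05217443541297037 44.41161096096039 [0.11544418 1.10065951 6.31910777] [0.20992908 0.0780325  0.02809626]
```

```bash
python3 -m handwheel '0 0 -1 0 0.6;0 0 -1 0 0.6;0 0 0 0 0.6'
python3 -m handwheel '0 0 -2 0 0.6;0 0 -3 0 0.6;0 0 -3 0 0.6;0 0 -2 0 0.6;0 0 0 0 0.6'
python3 - <<'E'
from h import *
im,K,C=cam("scene");cv2.imwrite("pics/s2.png",im[80:300,180:480,::-1])
s=manip.observe();print(s["position"],yaw(),s["finger_gap"],s["gripper_force"],s["contact_force"],s["wrist_torque"])
im,K,C=cam("top")
for d in manip.silhouettes("top","tray"):
    v,u=np.nonzero(d["mask"]);print(d["score"],onplane((u.mean(),v.mean()),K,C,.003),[onplane(q,K,C,.016).round(3) for q in cv2.boxPoints(cv2.minAreaRect(np.c_[u,v].astype(np.int32)))])
print(delta((.439,-.102,.20)))
E
```

```text
t: 7.05
position: [0.6303, 0.2006, 0.117]
eef_rot: [0.739, 0.674, 0.001, 0.0]
contact_force: [1.0, 0.9, 0.4]
finger_gap: 0.0519
gripper_force: 42.3
t: 7.68
position: [0.6305, 0.201, 0.2174]
eef_rot: [0.739, 0.674, 0.001, 0.001]
contact_force: [-0.2, 0.7, -0.3]
finger_gap: 0.052
gripper_force: 42.3
[0.62984209 0.20048423 0.21578242] -5.275504533724204 0.05192476494726 42.252126932144165 [-0.34397893 -0.17043618 -0.75203859] [-0.02282488 -0.01712921  0.04090031]
0.94 [ 0.43864312 -0.10108736  0.003     ] [array([ 0.508, -0.019,  0.016]), array([ 0.51 , -0.181,  0.016]), array([ 0.37 , -0.18 ,  0.016]), array([ 0.367, -0.021,  0.016])]
[-31.81 -16.16   1.51]
```

View pics/s2.png

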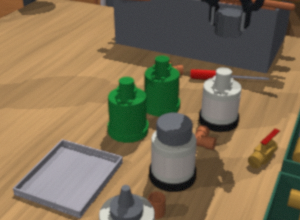

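The crop shows the bare neck on the tub at (222,80) and the cap held in the gripper at (230,20). The tray measures 140 x 160 mm, centred at (0.439,-0.101). I'll carry the cap over.

```bash
python3 -m handwheel '-4.6 -2.3 0.2 0 0.6;-4.6 -2.3 0.2 0 0.6;-4.6 -2.3 0.2 0 0.6;-4.6 -2.3 0.2 0 0.6;-4.6 -2.3 0.2 0 0.6;-4.6 -2.3 0.2 0 0.6;-4.6 -2.3 0.2 0 0.6;0 0 0 0 0.6'
python3 -m handwheel '0 0 0 0 0.6;0 0 0 0 0.6'
python3 - <<'E'
from h import *
s=manip.observe();print(s["finger_gap"],yaw(),delta((.437,-.106,.016)))
E
```

```text
t: 8.82
position: [0.4363, -0.1106, 0.2001]
eef_rot: [0.742, 0.67, -0.003, -0.001]
contact_force: [1.1, 1.2, 0.1]
finger_gap: 0.0516
gripper_force: 42.3
t: 9.07
position: [0.4404, -0.1037, 0.2016]
eef_rot: [0.738, 0.675, 0.0, -0.0]
contact_force: [0.0, 0.5, -0.1]
finger_gap: 0.052
gripper_force: 42.3
0.05197202898950281 -5.114114967475256 [-0.28 -0.31 18.56]
```

```bash
python3 -m handwheel '-0.3 -0.3 4 0 0.6;0 0 4.5 0 0.6;0 0 4.5 0 0.6;0 0 3 0 0.6;0 0 1.5 0 0.6;0 0 1 0 0.6;0 0 0 0 0.6'
python3 -m handwheel '0 0 0.2 0 0.6;0 0 0 0 0.6'
```

```text
t: 9.95
position: [0.4372, -0.1078, 0.017]
eef_rot: [0.739, 0.674, 0.0, 0.0]
contact_force: [0.2, 0.5, 1.0]
finger_gap: 0.0514
gripper_force: 42.3
t: 10.2
position: [0.4373, -0.1083, 0.0155]
eef_rot: [0.739, 0.674, 0.0, 0.001]
contact_force: [0.6, -0.3, -0.8]
finger_gap: 0.052
gripper_force: 42.3
```

```bash
python3 -m handwheel '0 0 0.2 0 0.6;0 0 0 0 0.6'
python3 -m handwheel '0 0 0.15 0 0.6;0 0 0 0 0.6'
python3 -m handwheel '0 0 0.1 0 0.6;0 0 0 0 0.6'
```

```text
t: 10.45
position: [0.4367, -0.1082, 0.0129]
eef_rot: [0.739, 0.674, -0.0, 0.0]
contact_force: [0.5, 0.1, -1.1]
finger_gap: 0.0517
gripper_force: 42.3
t: 10.7
position: [0.4366, -0.1081, 0.0113]
eef_rot: [0.739, 0.674, -0.0, -0.0]
contact_force: [-0.4, 0.5, 0.1]
finger_gap: 0.0519
gripper_force: 42.3
t: 10.95
position: [0.4367, -0.1081, 0.011]
eef_rot: [0.739, 0.674, -0.0, 0.0]
contact_force: [-2.0, 0.0, 6.3]
finger_gap: 0.0516
gripper_force: 44.2
```

Contact with the floor is at 0.011, as predicted. I'll release and retreat.

```bash
python3 -m handwheel '0 0 0 0 -0.4;0 0 0 0 -0.7;0 0 0 0 -1;0 0 0 0 -1;0 0 0 0 -1;0 0 0 0 -1' 20
python3 -m handwheel '0 0 -2 0 -1;0 0 -3 0 -1;0 0 -5 0 -1;0 0 -5 0 -1;0 0 -4 0 -1;-4 0 0 0 -1;-4 0 0 0 -1;0 0 0 0 -1'
python3 - <<'E'
from h import *
im,K,C=cam("scene");cv2.imwrite("pics/s3.png",cv2.resize(im[120:360,150:450,::-1],None,fx=2,fy=2))
print([(d["score"],d["location"]) for d in manip.search_frame("scene","safety_cap")])
E
```

```text
t: 11.7
position: [0.4368, -0.1081, 0.0104]
eef_rot: [0.739, 0.674, 0.0, 0.0]
contact_force: [0.2, 0.2, 0.1]
finger_gap: 0.0852
gripper_force: 0.0
t: 12.7
position: [0.4282, -0.192, 0.2]
eef_rot: [0.741, 0.671, -0.001, 0.0]
contact_force: [-0.5, 0.0, 0.3]
finger_gap: 0.0854
gripper_force: 0.0
[(0.66, [0.4445, -0.1181, 0.0418])]
```

View pics/s3.png

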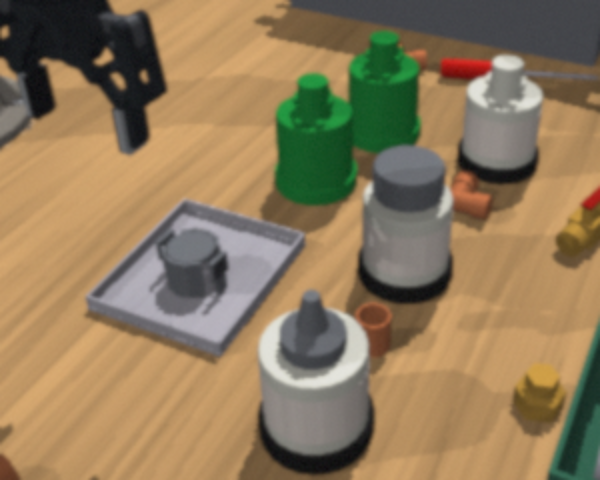

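The cap stands upright on the tray floor at (193,262), clear of the gripper, and nothing else has been disturbed.

```bash
python3 -c "
from workcell import manip
print(manip.close_job())"
```

```text
the job is handed in; nothing more can be done
None
```

The safety cap was squeezed, turned 72° counter-clockwise, lifted off and stood upright on the tray floor, and the job was handed in at about 13 s of the 43 s allowed.

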